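# Call order 47 on the counter sign

## Robot

A 6-joint arm with a two-finger parallel gripper is mounted at the origin on a cart in front of the work surface, level with it; the furniture and walls round the work are solid. World frame = base frame: x ahead of the robot, y to its left, z up, the work surface at z = 0. Lengths are in m, angles in degrees, forces in N, time in s.
With the tool pointing down it reaches from about 0.4 to 0.825 m from the base axis. Payload 7 kg.
Tool frame: the origin (TCP) lies at the very end of the fingers, on their centre line; the grasp point (between the pads) lies 19 mm behind it; z points along the fingers, y is the direction in which the jaws open and shut (so a half turn about z gives the same grasp; the last joint's range is limited). The gripper opens to 88 mm and grips with 3 to 60 N. Pads are 19 mm wide; open, the fingers measure 130 mm over their backs; the gripper's body (78 mm by 193 mm) begins 47 mm behind the grasp point.
Start: joints at [84.402, 20.546, 0.682, 0, -70.136, -16.507], TCP at [0.254, 0.625, 0.227] pointing down, gripper open.
Joint ranges: [-176.03, 176.03], [-82.01, 121.73], [-58.28, 71.71], [-173.87, 95.51], [-174.79, -0.11], [-173.66, 173.66]. Speed limits (degrees/s): [136.94, 136.94, 172.46, 180, 180, 180].

## Interface

Orientations are given as [roll, pitch, yaw] about the fixed x, y, z axes, in that order (R = Rz(yaw) Ry(pitch) Rx(roll)).
In Python, from plant import ctrl gives the robot as it stands.
- The arm moves only by the tool move_arm, never from a script. Its argument "increments" is a list of rows, each a list of 2 entries, a list of its own where there are three numbers: the shift along the world's x, y, z in mm, then the turn about the world's z in rad. A call has exactly 8 rows; each row shifts and turns the pose as measured when the row begins; what a row does not reach is not made up. A row lasts 1/10 s, in which the tool goes at most 50 mm and 8.59 degrees, less where a joint would pass 70% of its speed; a pose out of reach is approached as far as the arm can. A call with a gripper value outside its range is refused whole. "jaw" is the gripper command: -1 is shut, 1 is fully open, values between are in proportion, set as the call begins (left out, the last holds). The fingers move at their own pace and stop on an object; the grip force is fixed at half the most. Time passes only in rows, so rows that do not move let the fingers close, or fill a call up. It gives the time, the measured TCP pose, the force and the opening at its end, in the units of the state.
- ctrl.get_obs(): the state, without advancing time (a new reading comes with each control period).
- ctrl.snapshot(name): name is "scene" or "side" or "wrist"; returns a dict with "color" (420x560x3 uint8, red, green, blue), "fx", "fy", "cx", "cy" (pixels), "D" ([k1, k2, p1, p2, k3] as OpenCV has them; the pictures are not rectified), "R" (3x3) and "t" (3): a world point X has camera coordinates R X + t. Camera axes: x right, y down, z forward; pixel columns grow to the right and rows downward; lengths in m; the calibration is good to about 2 mm. A picture is of the moment at which its call begins. There is no depth.
- ctrl.close_job(): hands the job in, once; it reports no verdict.
The state is a dict: "clock": time; "joint_pos": joint angles; "qvel": joint speeds; "tau": joint torques, N m; "tool_pos": TCP position; "orientation": TCP orientation; "force": force on the tool from outside, world axes, zero at the start; "moment": the same for the moment, N m; "opening": finger opening in m.
Only numpy, scipy, OpenCV 4.12 (cv2) and the standard library are available. Lean on these libraries where they do the work, as an engineer would, in place of code of your own. Each camera call takes 0.05 s, during which the arm holds its last target.

## Task

Order 47 is ready for collection: with a fingertip, flick the toothed edges of the two click wheels of the order-number sign until its windows show 4 (left) and 7 (right), each clicked squarely into its window. Then, and not before, ring the counter bell by pressing its knob down and letting it go. Do not pick up or shift the bell, and leave the other things on the counter where they are.

Things in the scene. Friction and masses are not known exactly. Their poses are not given: they have to be found in the camera images.
- sign: Order-number sign: oak stand fixed to the counter, 138 mm deep (x), 148 wide (y), 130 tall over the teeth. Origin: centre of its underside; x away from the viewer, y to the viewer's left, z up. Two white ten-sided wheels with black digits 0 to 9 (17 mm tall) turn on one level axle along y, 74 mm up. Dark-framed windows face -x, 36 degrees up; each wheel has a metal cog on its right.
- tens_wheel (a joint): Turn of the left wheel, rad, endless both ways. Digit d is in the window at d x 0.6283 (one click, 36 degrees); starts on 1, 2 or 3. Pushing the teeth at the top away from the robot (sign's +x) raises it, one digit a click. A sprung roller holds each click: 1 to 3 N at a tooth tip turns it; let go before half way it falls back, past half way it falls into the next click.
- units_wheel (a joint): Turn of the right wheel, rad; same scale, direction and clicks as the left one. Starts on 4, 5 or 6.
- tens_cog (a point): Point on the axle, mid-width of the left cog (12 mm wide, just right of the tens digits); fixed to the stand, axes as sign. Ten radial teeth, 36 degrees apart, 5 mm thick, round-tipped, end 56 mm from the axle; between them the disc has radius 42 mm. At rest two teeth flank the top at 18 degrees: tips at x = -17 and +17, z = +53 mm from here; 28 mm clear between them.
- units_cog (a point): Same point of the right cog (just right of the units digits), 62 mm from the left one along the axle; same teeth. Around both cogs no other part of the stand comes higher than z = +43 mm from this point, so a fingertip reaching down to +46 mm behind a tooth meets only the tooth.
- tens_window (a point): Centre of the left window, on the face of the digit shown (40 mm from the axle), fixed to the stand.
- units_window (a point): Centre of the right window, on the face of the digit shown (40 mm from the axle), fixed to the stand.
- tens_digit_4 (a point): Centre of the face that carries digit 4 on the tens wheel; turns with the wheel.
- units_digit_7 (a point): Centre of the face that carries digit 7 on the units wheel; turns with the wheel.
- bell: Nickel counter bell, loose, 140 to 240 g, 85 mm across, dome top at 46 mm. Origin: centre of its underside, z up.
- bell_knob (a point): Centre of the top of the bell's knob as it stands unpressed, 59 mm above the counter; the knob is an upright rod 13.6 mm across that stands 13 mm above the dome.
- bell_button (a joint): Travel of the bell's knob, m: 0 at rest, 0.003 pressed fully down; a spring brings it back, 8 N when fully down.
- pot_1: Bystander, loose: round cream pot with red bands, 63 mm across, 34 mm tall. Origin: centre of its underside.
- pot_2: Bystander, loose: round white pot with a tan lid, 65 mm across, 29 mm tall. Origin: centre of its underside.
- tumbler: Bystander, loose: empty clear glass tumbler, 71 mm across, 106 mm tall. Origin: centre of its underside.
- price_block: Bystander, loose: small wooden block with a price card, 20x55x39 mm. Origin: centre of its underside.
- votive_1: Bystander, loose: pink candle in a clear glass, 63 mm across, 76 mm tall. Origin: centre of its underside.
- soap_box_3: Bystander, loose: flat cream soap carton, 52x82x28 mm. Origin: centre of its underside.
- spool_1: Bystander, loose: wooden spool of twine, 56 mm across, 52 mm tall. Origin: centre of its underside.

How it is judged:
By the outcome, as a careful person would: the job done as asked, in the order asked, and still so for the second after the job is handed in, with the robot touching nothing.
It also fails if it takes over 58 s, if anything falls off the work surface, if the arm or the gripper's body presses on something with over 40 N, if the wrist force passes 120 N, or if a joint passes its speed limit or range.

## Working session

There is one attempt and no reset: what is moved stays moved. The work goes in short steps, Python scripts to look and compute and a tool call to move; the robot and the scene stay as the last step left them, time stands still between calls to the robot, and variables do not carry over. Pictures are saved under pics/ and viewed, and the job is handed in when it is done.

Besides the shell and the picture viewer there is one more tool, called after "Call:" by a JSON object that holds its "api" and its "payload", one argument or row to a line. move_arm: Moves the arm, as the interface text tells. Its arguments: {"type":"object","properties":{"increments":{"type":"array","items":{"type":"array"}},"jaw":{"type":"number"}},"required":["increments"]}

```bash
ls; mkdir -p pics; cat > h.py <<'E'
import numpy as np, cv2, pickle
from plant import ctrl
def snap(n,f):
    s=ctrl.snapshot(n); cv2.imwrite('pics/'+f+'.png',s['color'][:,:,::-1]); pickle.dump(s,open('pics/'+f+'.pkl','wb')); return s
def K(s): return np.array([[s['fx'],0,s['cx']],[0,s['fy'],s['cy']],[0,0,1.]])
def ray(s,u,v):
    p=cv2.undistortPoints(np.array([[[u,v]]],float),K(s),np.array(s['D'],float))[0,0]
    R=np.array(s['R']);t=np.array(s['t']); return -R.T@t, R.T@np.array([p[0],p[1],1])
def onz(s,u,v,z):
    c,d=ray(s,u,v); return c+d*(z-c[2])/d[2]
def proj(s,X):
    return cv2.projectPoints(np.array(X,float).reshape(-1,3),cv2.Rodrigues(np.array(s['R'],float))[0],np.array(s['t'],float),K(s),np.array(s['D'],float))[0].reshape(-1,2)
def tri(*a):
    A=np.zeros((3,3));b=np.zeros(3)
    for s,u,v in a:
        c,d=ray(s,u,v);d=d/np.linalg.norm(d);P=np.eye(3)-np.outer(d,d);A+=P;b+=P@c
    return np.linalg.solve(A,b)
def load(f): return pickle.load(open('pics/'+f+'.pkl','rb'))
E
python3 - <<'E'
from h import *
for n in ['scene','side','wrist']:
    s=snap(n,n+'0'); R=np.array(s['R']); print(n,-R.T@s['t'],R[2],s['fx'])
print(ctrl.get_obs())
E
```

```text
pics
scene [-0.01828876 -0.34058284  0.8548896 ] [ 0.55851147  0.29919056 -0.7736601 ] 383.1858592996138
side [ 0.17948528 -1.10858198  0.84702998] [ 0.24509882  0.79282391 -0.55799356] 459.5429319976723
wrist [0.3315165  0.59381542 0.38349505] [-0.28613021  0.11415476 -0.95136649] 353.33856185336947
{'clock': 0.15, 'joint_pos': array([ 8.44040044e+01,  2.05813753e+01,  6.43657754e-01, -1.25978162e-02,
       -7.01370592e+01, -1.65067159e+01]), 'qvel': array([-0.03795097, -0.10845428,  0.18016146, -0.08120821, -0.01446071,
        0.04241681]), 'tau': array([-1.31379522e-03, -5.83274996e+01,  2.93286020e+01,  7.00108856e+00,
        8.74150166e-03, -1.09265543e-04]), 'tool_pos': array([0.25387884, 0.62501282, 0.22583499]), 'orientation': array([ 1.79924940e+02, -9.89159390e-03, -2.21069931e+01]), 'force': array([ 1.132719  , -0.22000838,  0.81690336]), 'moment': array([-0.03976168, -0.03552191,  0.04275363]), 'opening': 0.08743400000407216}
```

View pics/scene0.png

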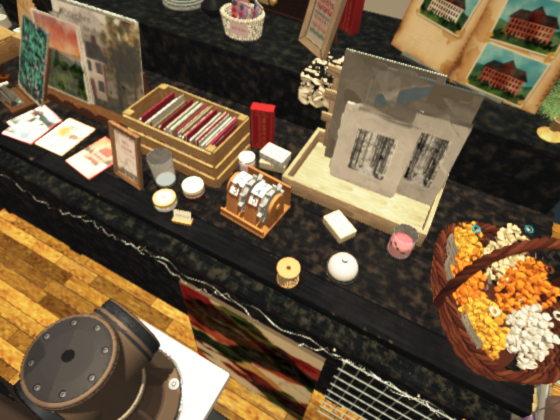

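View pics/side0.png

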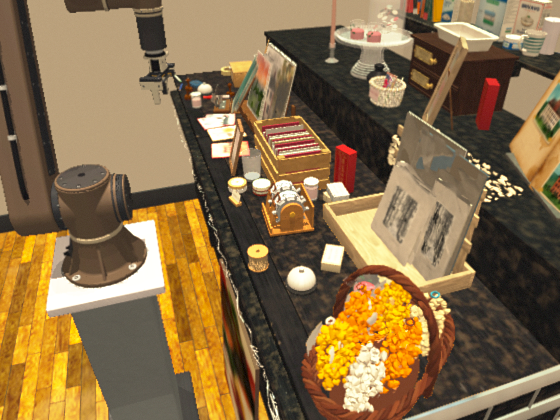

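The scene view shows the sign at about (257,202), the bell at (342,267) and the spool at (288,272). The side view has the sign at (288,212) and the bell at (301,278). Next I'll zoom in.

```bash
python3 - <<'E'
import cv2
a=cv2.imread('pics/scene0.png')[150:310,200:400]; cv2.imwrite('pics/c1.png',cv2.resize(a[:100,:110],None,fx=7,fy=6,interpolation=cv2.INTER_CUBIC)[:600,:800])
cv2.imwrite('pics/c2.png',cv2.resize(cv2.imread('pics/side0.png')[170:300,230:350],None,fx=4.5,fy=4.5,interpolation=cv2.INTER_CUBIC))
cv2.imwrite('pics/c3.png',cv2.resize(a[80:160,60:180],None,fx=6,fy=6,interpolation=cv2.INTER_CUBIC))
E
```

```text
(no output)
```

View pics/c1.png

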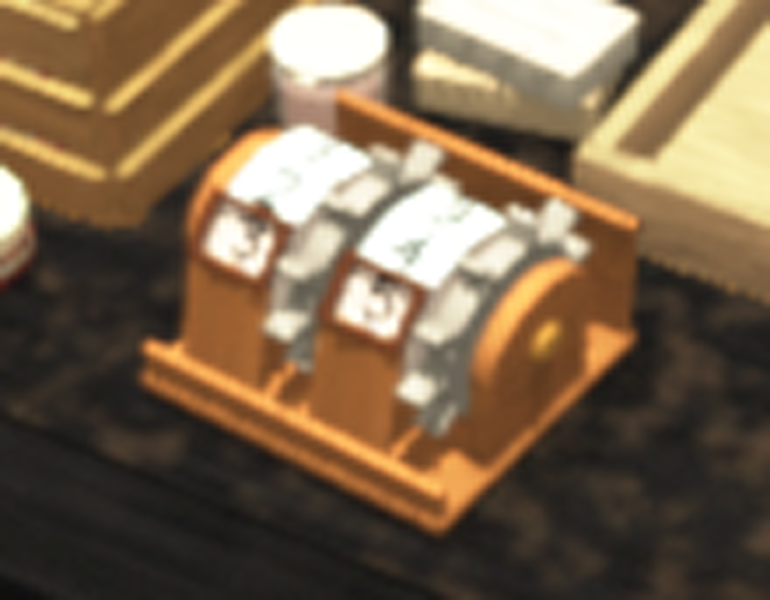

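View pics/c2.png

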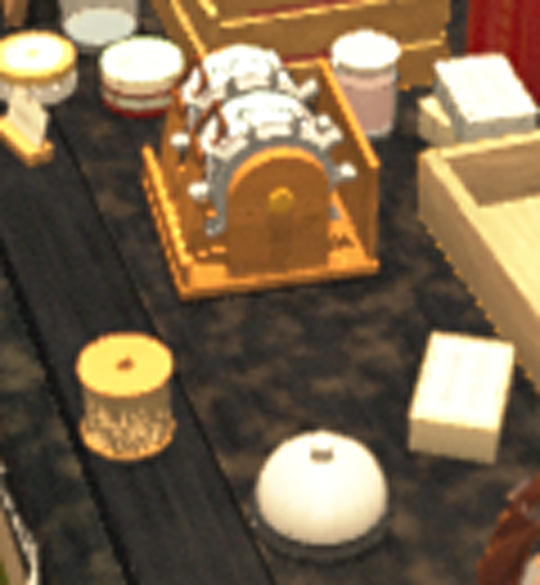

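View pics/c3.png

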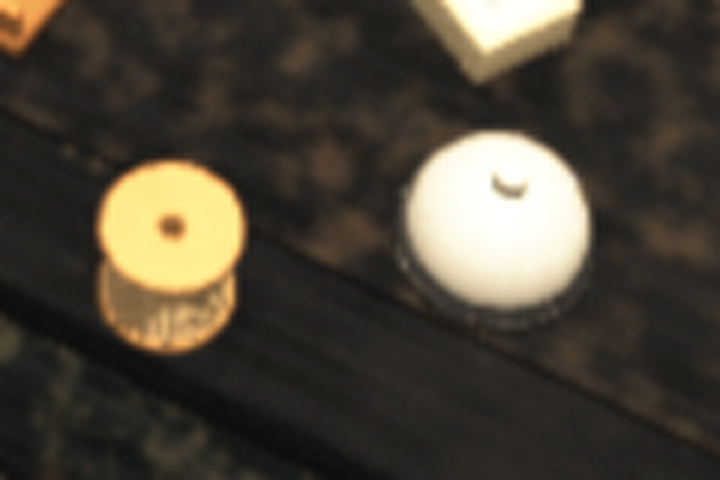

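```bash
python3 - <<'E'
from h import *
from scipy.optimize import least_squares
A=load('scene0');B=load('side0')
c1=lambda x,y:((x+.5)/7-.5+200,(y+.5)/6-.5+150)
c2=lambda x,y:((x+.5)/4.5-.5+230,(y+.5)/4.5-.5+170)
c3=lambda x,y:((x+.5)/6-.5+260,(y+.5)/6-.5+230)
obs=[(A,c1(435,533),(-.069,-.074,0)),(A,c1(143,378),(-.069,.074,0)),(A,c1(635,345),(.069,-.074,0)),
(B,c2(185,297),(-.069,-.074,0)),(B,c2(378,268),(.069,-.074,0))]
for s,p,m in obs: print(onz(s,*p,0))
def T(q,m):
    c,s=np.cos(q[2]),np.sin(q[2]);return np.array([q[0]+c*m[0]-s*m[1],q[1]+s*m[0]+c*m[1],m[2]])
f=lambda q:np.concatenate([proj(s,T(q,m))[0]-p for s,p,m in obs])
r=least_squares(f,[.65,0.05,0]);print(r.x,np.degrees(r.x[2]),r.fun.round(1))
print('pin',tri((A,*c1(545,340)),(B,*c2(282,198))))
q=r.x;d=tri((A,*c1(545,340)),(B,*c2(282,198)))[:2]-q[:2];c,s=np.cos(q[2]),np.sin(q[2]);print('pin local',c*d[0]+s*d[1],-s*d[0]+c*d[1])
print('knob',tri((A,*c3(510,178)),(B,*c2(321,447))), onz(A,*c3(510,178),.059),onz(B,*c2(321,447),.059))
print('windows',[onz(A,*c1(*p),.074+.04*np.sin(np.radians(36))) for p in [(240,240),(372,298)]])
E
```

```text
[ 0.48182189 -0.04583922  0.        ]
[0.49930544 0.1004813  0.        ]
[ 6.16072797e-01 -6.26488944e-02  1.11022302e-16]
[ 4.82879527e-01 -4.34847956e-02 -1.11022302e-16]
[ 6.17736788e-01 -5.42881912e-02 -1.11022302e-16]
[ 0.5582487   0.02032677 -0.11567642] -6.627770748933151 [-0.3  0.1 -0.6  0.1 -0.1 -0.7 -0.4  0.4  1.   1.2]
pin [ 0.54676908 -0.05627477  0.07488088]
pin local -0.0025616570607099425 -0.07741456807887676
knob [ 0.49779502 -0.26924114  0.05236407] [ 0.49418414 -0.26968778  0.059     ] [ 0.49455519 -0.27668928  0.059     ]
windows [array([0.52217774, 0.06175043, 0.09751141]), array([0.51842682, 0.0016926 , 0.09751141])]
```

The windows read 3 and 5, with 2 and 4 on the faces above them, so tens needs one click and units needs two. The sign is at about (0.558, 0.020) with yaw about -6.7°. Now I'll go up and over, with the jaws shut.

Call:
{"api": "move_arm", "payload": {
  "increments": [
    [[10, -20, 40], 0.03],
    [[15, -40, 35], 0.03],
    [[15, -40, 0], 0.04],
    [[15, -45, 0], 0.04],
    [[15, -45, 0], 0.04],
    [[15, -45, 0], 0.04],
    [[15, -45, 0], 0.04],
    [[15, -45, 0], 0.0]
  ],
  "jaw": -1
}}

```text
clock: 0.95
tool_pos: [0.3681, 0.2931, 0.2967]
orientation: [179.5, -0.1, -6.2]
force: [1.1, -0.1, 0.2]
opening: 0.029
```

Call:
{"api": "move_arm", "payload": {
  "increments": [
    [[20, -40, 0], 0],
    [[20, -40, 0], 0],
    [[20, -40, 0], 0],
    [[20, -40, 0], 0],
    [[20, -40, 0], 0],
    [[20, -40, 0], 0],
    [[15, -15, 0], 0],
    [[0, 0, 0], 0]
  ]
}}

```text
clock: 1.75
tool_pos: [0.5051, 0.0211, 0.2976]
orientation: [179.7, -0.2, -6.3]
force: [-0.0, -0.9, -0.1]
opening: 0.0003
```

```bash
python3 - <<'E'
from h import *
s=snap('wrist','w1'); o=ctrl.get_obs(); print(o['tool_pos'],o['orientation'],o['force'],o['opening'])
R=np.array(s['R']); print(-R.T@s['t'],R[2])
E
```

```text
[0.50435951 0.02173678 0.29756108] [179.70319917  -0.1999145   -6.327284  ] [ 0.50826087  0.14235275 -0.23855593] 0.0005170308248457083
[0.58781487 0.01293021 0.45564308] [-0.3035055   0.02826092 -0.95241049]
```

View pics/w1.png

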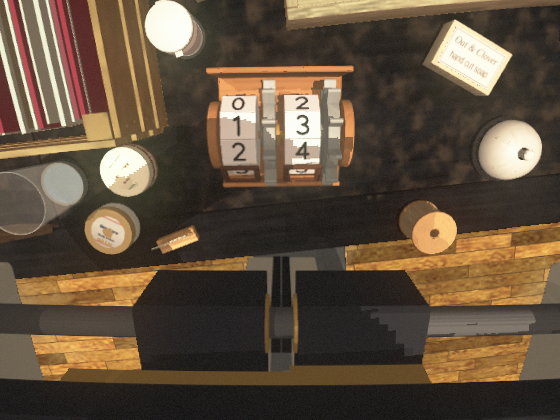

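The wrist view shows the wheels running 0,1,2 at left and 2,3,4,5 at right, which agrees with windows at 3 and 5. The cogs are near columns 269 and 331, and the bell knob is near (523,153). I'll zoom in on these.

```bash
python3 - <<'E'
import cv2
a=cv2.imread('pics/w1.png'); cv2.imwrite('pics/c4.png',cv2.resize(a[60:195,200:360],None,fx=4,fy=4,interpolation=cv2.INTER_CUBIC))
cv2.imwrite('pics/c5.png',cv2.resize(a[110:190,465:555],None,fx=6,fy=6,interpolation=cv2.INTER_CUBIC))
E
```

```text
(no output)
```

View pics/c4.png

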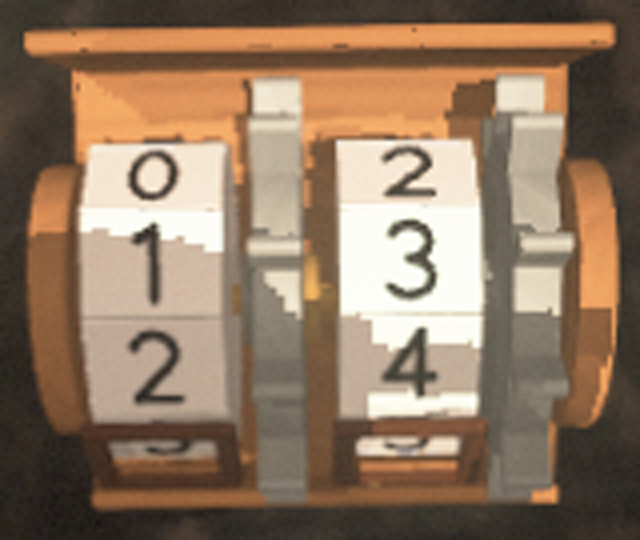

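View pics/c5.png

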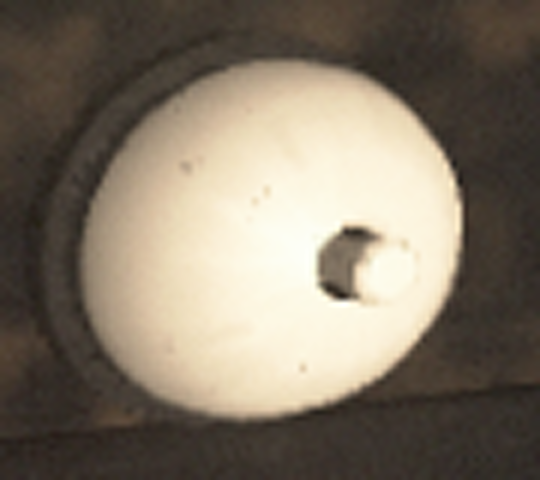

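```bash
python3 - <<'E'
from h import *
W=load('w1')
c4=lambda x,y:((x+.5)/4-.5+200,(y+.5)/4-.5+60)
c5=lambda x,y:((x+.5)/6-.5+465,(y+.5)/6-.5+110)
q=(.5575,.0205,np.radians(-6.63));c,s=np.cos(q[2]),np.sin(q[2])
def loc(P): d=P[:2]-q[:2]; return np.array([c*d[0]+s*d[1],-s*d[0]+c*d[1]])
for n,p in dict(tm=(275,240),tp=(275,116),um=(547,238),up=(538,116)).items():
    P=onz(W,*c4(*p),.127); print(n,P.round(4),loc(P).round(4))
print('knob',onz(W,*c5(385,269),.059))
A=load('scene0');B=load('side0')
k=[(W,*c5(385,269)),(A,(510.5)/6-.5+260,(178.5)/6-.5+230),(B,321.5/4.5-.5+230,447.5/4.5-.5+170)]
print(tri(*k), tri(k[0],k[1]),tri(k[0],k[2]))
# bell base center from base ring
print('base',onz(W,*c5(250,235),.02))
# sign base/panel top corners
for p in [(92,508),(560,502)]: P=onz(W,*c4(*p),0.0);print('front',P.round(4),loc(P).round(4))
E
```

```text
tm [0.5707 0.0242 0.127 ] [0.0127 0.0052]
tp [0.5973 0.021  0.127 ] [0.0395 0.0051]
um [ 0.5643 -0.0371  0.127 ] [ 0.0135 -0.0564]
up [ 0.591  -0.0369  0.127 ] [ 0.0399 -0.0532]
knob [ 0.49739168 -0.26872112  0.059     ]
[ 0.49663121 -0.27070155  0.05471633] [ 0.4964263  -0.26990924  0.05642592] [ 0.49636125 -0.27192534  0.05448676]
base [ 0.49876298 -0.26574918  0.02      ]
front [0.4851 0.0993 0.    ] [-0.081   0.0699]
front [ 0.4697 -0.0551  0.    ] [-0.0785 -0.0852]
```

```bash
cat >> h.py <<'E'
def S2W(m,q=(.5575,.0205,np.radians(-6.63))):
    c,s=np.cos(q[2]),np.sin(q[2]);m=np.asarray(m,float).reshape(-1,3);return np.c_[q[0]+c*m[:,0]-s*m[:,1],q[1]+s*m[:,0]+c*m[:,1],m[:,2]]
def overlay(f,box,k,out,cy=(.006,-.056),q=(.5575,.0205,np.radians(-6.63))):
    s=load(f);im=s['color'][:,:,::-1].copy();x0,y0,x1,y1=box
    im=cv2.resize(im[y0:y1,x0:x1],None,fx=k,fy=k,interpolation=cv2.INTER_CUBIC)
    def L(a,b,col):
        P=(proj(s,S2W([a,b],q))-[x0,y0]+.5)*k-.5; cv2.line(im,*[tuple(int(round(v)) for v in p) for p in P],col,1)
    for y in cy:
        for a,col in [(-54,(255,0,0)),(-18,(0,0,255)),(18,(0,255,0)),(54,(255,0,255))]:
            r=np.radians(a);p=[.055*np.sin(r),y,.074+.055*np.cos(r)];L([p[0],y-.006,p[2]],[p[0],y+.006,p[2]],col)
    C=[(-.069,-.074,0),(-.069,.074,0),(.069,.074,0),(.069,-.074,0)]
    for i in range(4): L(C[i],C[(i+1)%4],(255,255,0))
    cv2.imwrite('pics/'+out+'.png',im)
E
python3 - <<'E'
from h import *
overlay('w1',(200,60,360,195),4,'o1');overlay('scene0',(205,155,305,245),6,'o2')
overlay('side0',(255,170,325,245),7,'o3')
E
```

```text
(no output)
```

View pics/o1.png

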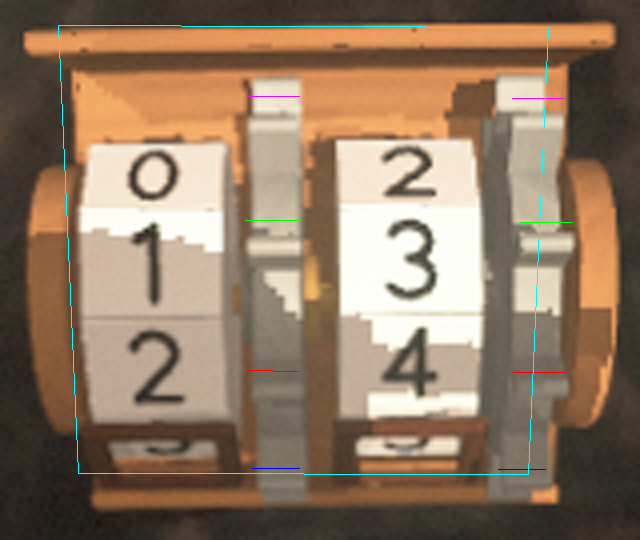

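View pics/o2.png

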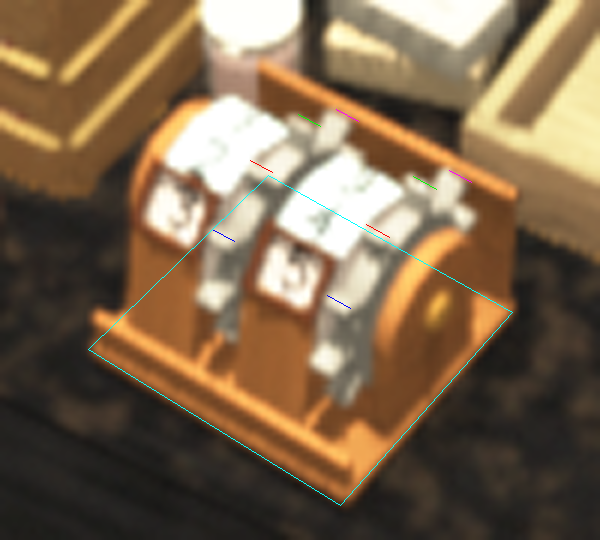

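View pics/o3.png

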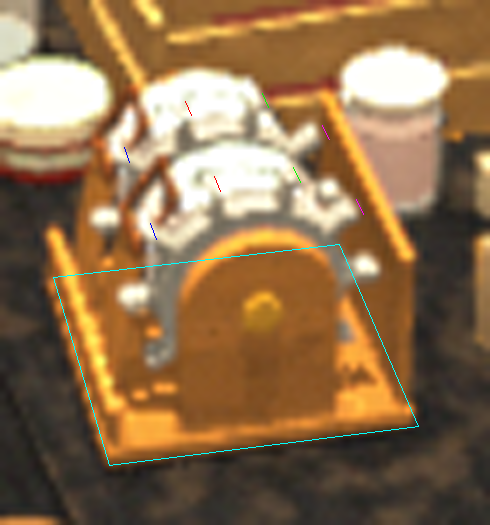

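```bash
cat > ov.py <<'E'
from h import *
def ov2(f,box,k,out,cy,q=(.5575,.0205,np.radians(-6.63)),rot=0):
    s=load(f);im=s['color'][:,:,::-1].copy();x0,y0,x1,y1=box
    im=cv2.resize(im[y0:y1,x0:x1],None,fx=k,fy=k,interpolation=cv2.INTER_CUBIC)
    def PL(m,col): cv2.polylines(im,[np.round((proj(s,S2W(m,q))-[x0,y0]+.5)*k-.5).astype(int)],False,col,1)
    for y,col in zip(cy,[(255,0,0),(0,0,255)]):
        t=np.radians(np.arange(-180,181,4))
        PL([[.042*np.sin(a),y,.074+.042*np.cos(a)] for a in t],col)
        for i in range(10):
            a=np.radians(18+36*i+rot);PL([[r*np.sin(a),y,.074+r*np.cos(a)] for r in (.042,.056)],(0,255,0) if i in(0,9) else col)
    C=[(-.069,-.074,0),(-.069,.074,0),(.069,.074,0),(.069,-.074,0),(-.069,-.074,0)];PL(C,(255,255,0))
    cv2.imwrite('pics/'+out+'.png',im)
E
python3 - <<'E'
from ov import *
ov2('scene0',(205,155,305,245),7,'o4',(.006-.006,-.056-.006))
ov2('side0',(255,170,325,245),8,'o5',(.006-.006,-.056-.006))
E
```

```text
(no output)
```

View pics/o4.png

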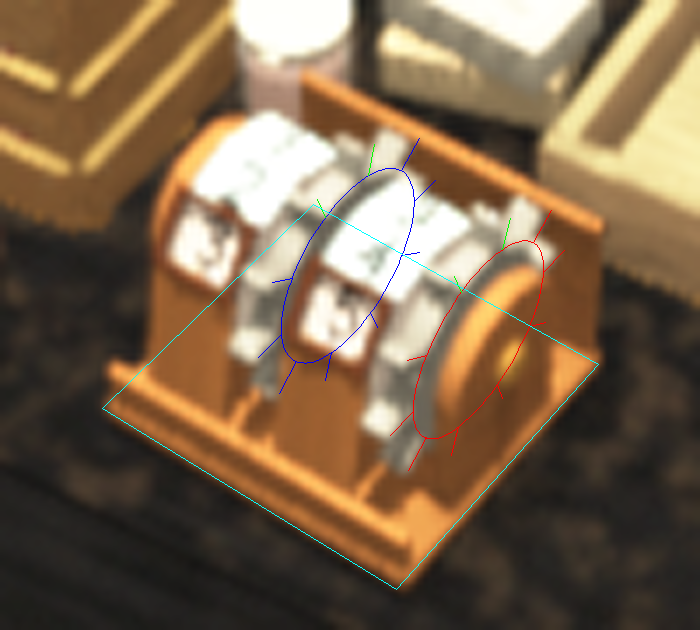

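View pics/o5.png

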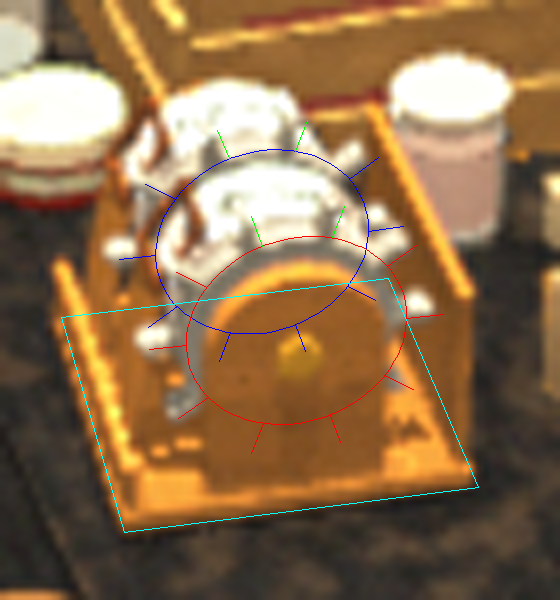

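The axle and tooth angles agree across views, but there's a few mm of bias between the base fit and the wrist camera. A second, closer wrist view from the front should resolve it.

Call:
{"api": "move_arm", "payload": {
  "increments": [
    [[-15, 0, -15], 0],
    [[-15, 0, -15], 0],
    [[-15, 0, -15], 0],
    [[-15, 0, -10], 0],
    [[-10, 0, -5], 0],
    [[0, 0, 0], 0],
    [[0, 0, 0], 0],
    [[0, 0, 0], 0]
  ]
}}

```text
clock: 2.6
tool_pos: [0.4306, 0.0248, 0.2362]
orientation: [179.8, -0.3, -6.1]
force: [0.1, -0.0, 0.5]
opening: 0.0003
```

```bash
python3 - <<'E'
from ov import *
s=snap('wrist','w2'); o=ctrl.get_obs(); print(o['tool_pos'],o['orientation'])
R=np.array(s['R']); print(-R.T@s['t'],R[2])
P=proj(s,S2W([[0,0,.12]]))[0]; print(P)
im=s['color'][:,:,::-1]; x0,y0=int(P[0])-110,max(0,int(P[1])-80)
print(x0,y0); cv2.imwrite('pics/c6.png',cv2.resize(im[y0:y0+165,x0:x0+220],None,fx=3.6,fy=3.6,interpolation=cv2.INTER_CUBIC))
E
```

```text
[0.43083144 0.02484684 0.23629106] [179.79250801  -0.2863562   -6.12956499]
[0.51321746 0.01677931 0.39441191] [-0.3024478   0.02854299 -0.95273849]
[267.30279135  35.71972801]
157 0
```

View pics/c6.png

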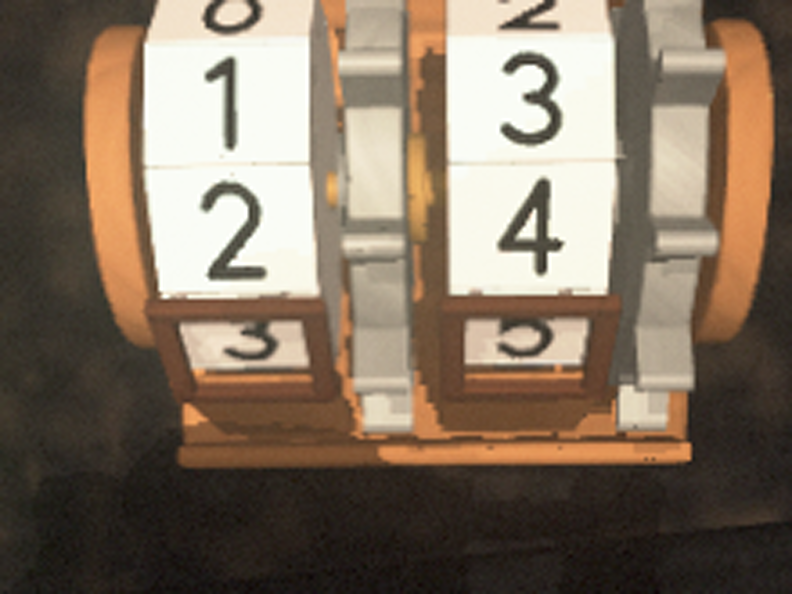

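```bash
cat > fit.py <<'E'
from h import *
from scipy.optimize import least_squares
W1=load('w1');W2=load('w2')
c4=lambda x,y:((x+.5)/4-.5+200,(y+.5)/4-.5+60)
c6=lambda x,y:((x+.5)/3.6-.5+157,(y+.5)/3.6-.5)
obs=[(W2,c6(374,58),0,18),(W2,c6(690,57),1,18),(W2,c6(374,240),0,-18),(W2,c6(684,238),1,-18),(W2,c6(382,381),0,-54),(W2,c6(666,381),1,-54),
(W1,c4(275,241),0,18),(W1,c4(547,239),1,18),(W1,c4(278,385),0,-18),(W1,c4(540,383),1,-18)]
def pt(p,k,a):
    a=np.radians(a);return S2W([[.0545*np.sin(a),p[3]-.062*k,.074+p[4]+.0545*np.cos(a)]],p[:3])
f=lambda p:np.concatenate([proj(s,pt(p,k,a))[0]-u for s,u,k,a in obs])
for fz in (0,1):
    g=lambda p:np.r_[f(p),(p[1]-.0205)*1000, p[4]*(1000 if fz else 1e6)]
    r=least_squares(g,[.5575,.0205,-.115,.006,0]);p=r.x;print(p.round(4),np.degrees(p[2]));print(r.fun[:-2].round(1))
    for k in(0,1): print('cog',k,S2W([[0,p[3]-.062*k,.074+p[4]]],p[:3]).round(4), 'start',S2W([[-.036,p[3]-.062*k,.12]],p[:3]).round(4))
E
python3 fit.py
```

```text
[ 0.5531  0.0205 -0.1008  0.0055 -0.    ] -5.773261220424634
[-1.2 -0.8  0.9 -0.7 -0.2  0.2  0.7  0.5 -0.3  0.1 -0.4 -0.3 -0.   0.
  0.1 -0.1 -0.1  1.   0.6  0.7]
cog 0 [[0.5536 0.026  0.074 ]] start [[0.5178 0.0296 0.12  ]]
cog 1 [[ 0.5474 -0.0357  0.074 ]] start [[ 0.5116 -0.032   0.12  ]]
[ 0.5531  0.0205 -0.1008  0.0055 -0.0008] -5.7732724650742435
[-1.1 -0.5  0.8 -0.5 -0.   0.3  0.5  0.5 -0.2 -0.  -0.5 -0.4  0.  -0.1
  0.  -0.2  0.   0.8  0.6  0.6]
cog 0 [[0.5537 0.026  0.0732]] start [[0.5178 0.0296 0.12  ]]
cog 1 [[ 0.5474 -0.0357  0.0732]] start [[ 0.5116 -0.0321  0.12  ]]
```

The fit residuals are under about 1 px. The tens cog is at (0.5536, 0.026) and the units cog at (0.5474, -0.036). I'm moving to just behind the tens -18° tooth, still above it.

Call:
{"api": "move_arm", "payload": {
  "increments": [
    [[20, 1, 0], 0],
    [[20, 1, -5], 0],
    [[20, 1, -10], 0],
    [[15, 1, -15], 0],
    [[10, 1, -15], 0],
    [[0, 0, -10], 0],
    [[0, 0, -5], 0],
    [[0, 0, 0], 0]
  ]
}}

```text
clock: 3.45
tool_pos: [0.5238, 0.0302, 0.176]
orientation: [179.9, -0.5, -6.2]
force: [-0.7, 0.8, 0.3]
opening: 0.0006
```

```bash
python3 - <<'E'
from h import *
s=snap('wrist','w3'); o=ctrl.get_obs(); print(o['tool_pos'],o['orientation'],o['force'])
E
```

```text
[0.52390742 0.0302701  0.17648437] [179.88751673  -0.57285369  -6.19334138] [-1.0442971  -0.12470256  0.72579154]
```

View pics/w3.png

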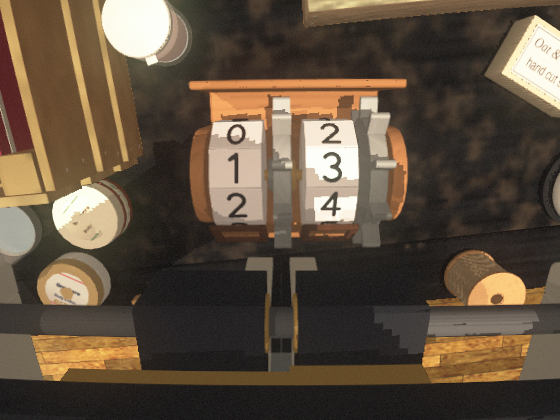

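```bash
python3 - <<'E'
from h import *
s=load('w3'); o=ctrl.get_obs(); t=o['tool_pos'];print(proj(s,[t,t+[0,.0215,0],t-[0,.0215,0],t+[.0095,0,0],t+[0,0,.019],t+[0,0,.066]]).round(0))
a=s['color'][:,:,::-1][230:390,200:360];cv2.imwrite('pics/c7.png',cv2.resize(cv2.convertScaleAbs(a,alpha=1.8,beta=20),None,fx=3.7,fy=3.7,interpolation=cv2.INTER_CUBIC))
E
```

```text
[[281. 273.]
 [238. 278.]
 [324. 269.]
 [279. 256.]
 [281. 293.]
 [282. 369.]]
```

View pics/c7.png

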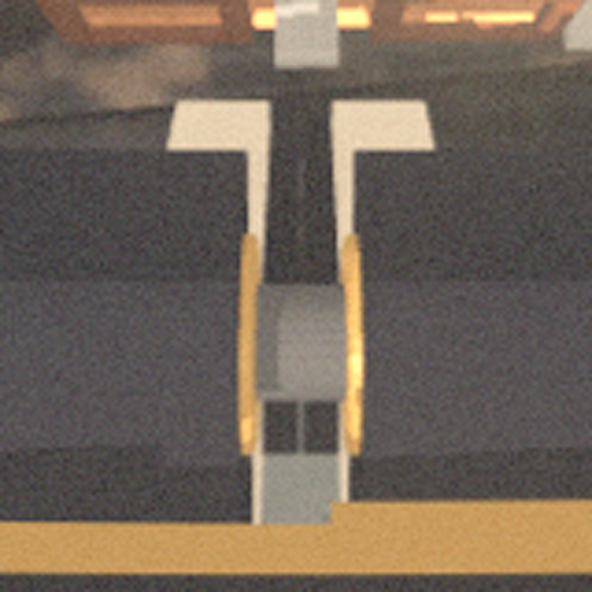

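Call:
{"api": "move_arm", "payload": {
  "increments": [
    [[-7, 0, 0], 0],
    [[0, 0, -15], 0],
    [[0, 0, -15], 0],
    [[0, 0, -12], 0],
    [[0, 0, -8], 0],
    [[0, 0, -4], 0],
    [[0, 0, 0], 0],
    [[0, 0, 0], 0]
  ]
}}

```text
clock: 4.3
tool_pos: [0.5162, 0.0312, 0.1265]
orientation: [-179.8, -1.1, -6.1]
force: [0.1, 0.4, 0.9]
opening: 0.0005
```

Call:
{"api": "move_arm", "payload": {
  "increments": [
    [[0, 0, -5], 0],
    [[0, 0, 0], 0],
    [[6, -1, 0], 0],
    [[6, -1, 0], 0],
    [[6, -1, 0], 0],
    [[6, -1, 0], 0],
    [[6, -1, 0], 0],
    [[0, 0, 0], 0]
  ]
}}

```text
clock: 5.1
tool_pos: [0.5445, 0.0265, 0.1223]
orientation: [-179.8, -0.7, -6.1]
force: [-1.1, -0.8, 0.4]
opening: 0.0004
```

Call:
{"api": "move_arm", "payload": {
  "increments": [
    [[4, 0, 0], 0],
    [[4, 0, 0], 0],
    [[0, 0, 0], 0],
    [[0, 0, 0], 0],
    [[0, 0, 0], 0],
    [[0, 0, 0], 0],
    [[0, 0, 0], 0],
    [[0, 0, 0], 0]
  ]
}}

```text
clock: 5.9
tool_pos: [0.5538, 0.0261, 0.122]
orientation: [-179.9, -0.7, -6.2]
force: [0.5, -0.2, -0.6]
opening: -0.0001
```

```bash
python3 - <<'E'
from h import *
s=snap('wrist','w4'); o=ctrl.get_obs(); print(o['tool_pos'],o['orientation'],o['force'])
s=snap('scene','s4');cv2.imwrite('pics/c8.png',cv2.resize(s['color'][150:250,200:310,::-1],None,fx=6,fy=6,interpolation=cv2.INTER_CUBIC))
E
```

```text
[0.55385164 0.02611671 0.12196664] [-179.85511992   -0.70588933   -6.16769887] [-0.22274172 -0.01025054  0.39769964]
```

View pics/w4.png

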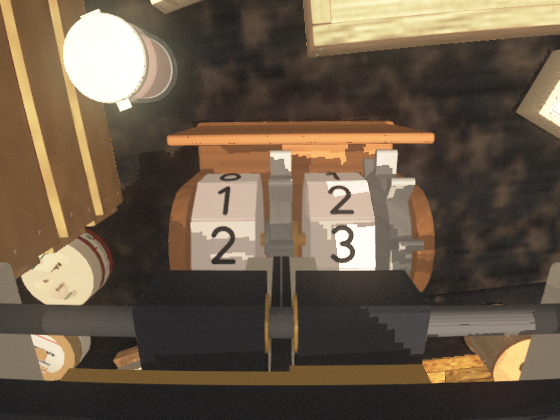

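View pics/c8.png

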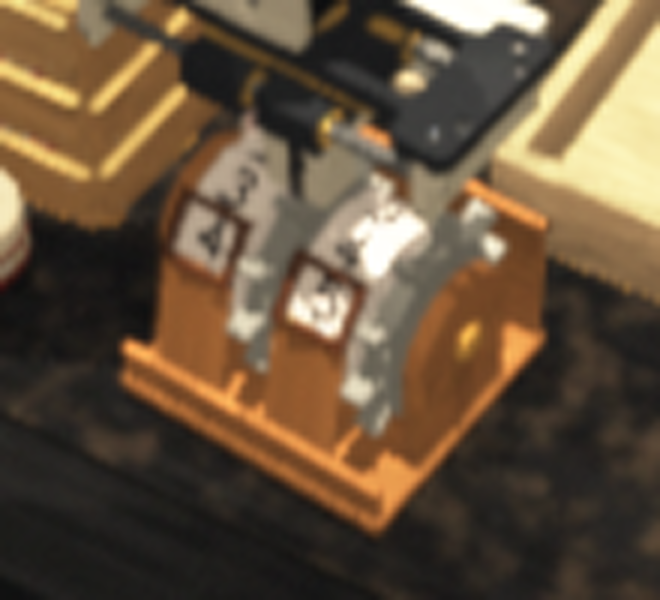

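The left window now shows 4 and the right still shows 5, with the fingertip centred in the gap. I'll lift straight up, then go back behind the units tooth.

Call:
{"api": "move_arm", "payload": {
  "increments": [
    [[0, 0, 10], 0],
    [[0, 0, 15], 0],
    [[0, 0, 15], 0],
    [[0, 0, 5], 0],
    [[-10, -15, 0], 0],
    [[-15, -20, 0], 0],
    [[-15, -20, 0], 0],
    [[-3, -3, 0], 0]
  ]
}}

```text
clock: 6.8
tool_pos: [0.5064, -0.0357, 0.1696]
orientation: [-179.9, -0.6, -6.1]
force: [0.4, -0.3, -0.4]
opening: 0.0001
```

Call:
{"api": "move_arm", "payload": {
  "increments": [
    [[0, 0, 0], 0],
    [[0, 0, 0], 0],
    [[0, 0, 0], 0],
    [[0, 0, 0], 0],
    [[0, 0, 0], 0],
    [[0, 0, 0], 0],
    [[0, 0, 0], 0],
    [[0, 0, 0], 0]
  ]
}}

```text
clock: 7.6
tool_pos: [0.5054, -0.0366, 0.1688]
orientation: [-179.9, -0.6, -6.1]
force: [-0.1, 0.7, -0.6]
opening: 0.0006
```

Call:
{"api": "move_arm", "payload": {
  "increments": [
    [[4, 4, 0], 0],
    [[0, 0, -15], 0],
    [[0, 0, -15], 0],
    [[0, 0, -10], 0],
    [[0, 0, -5], 0],
    [[0, 0, -2], 0],
    [[0, 0, 0], 0],
    [[0, 0, 0], 0]
  ]
}}

```text
clock: 8.4
tool_pos: [0.512, -0.0311, 0.1213]
orientation: [-179.9, -0.7, -6.1]
force: [0.5, 1.0, 0.2]
opening: 0.0004
```

Call:
{"api": "move_arm", "payload": {
  "increments": [
    [[6, -1, 0], 0],
    [[6, -1, 0], 0],
    [[6, -1, 0], 0],
    [[6, -1, 0], 0],
    [[6, -1, 0], 0],
    [[4, 0, 0], 0],
    [[0, 0, 0], 0],
    [[0, 0, 0], 0]
  ]
}}

```text
clock: 9.2
tool_pos: [0.542, -0.0363, 0.1224]
orientation: [-179.9, -0.0, -6.2]
force: [-0.4, -0.2, 0.6]
opening: 0.0006
```

Call:
{"api": "move_arm", "payload": {
  "increments": [
    [[3, 0, 0], 0],
    [[2, 0, 0], 0],
    [[0, 0, 0], 0],
    [[0, 0, 0], 0],
    [[0, 0, 10], 0],
    [[0, 0, 15], 0],
    [[0, 0, 15], 0],
    [[0, 0, 5], 0]
  ]
}}

```text
clock: 10.0
tool_pos: [0.547, -0.0366, 0.17]
orientation: [-179.9, 0.0, -6.2]
force: [0.3, -0.4, -0.6]
opening: 0.0003
```

```bash
python3 - <<'E'
from h import *
o=ctrl.get_obs(); print(o['tool_pos'],o['orientation'],o['force'])
s=snap('scene','s5');cv2.imwrite('pics/c9.png',cv2.resize(s['color'][150:250,200:310,::-1],None,fx=6,fy=6,interpolation=cv2.INTER_CUBIC))
E
```

```text
[ 0.54700914 -0.03656666  0.16997813] [-1.79938822e+02  3.67221460e-03 -6.17123138e+00] [ 0.28590494 -0.37665382 -0.59970347]
```

View pics/c9.png

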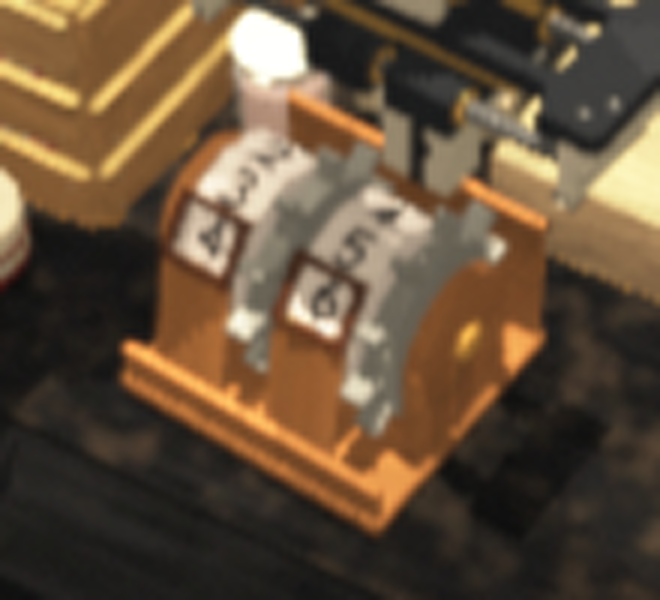

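The sign shows 4 and 6, both squarely. One more units click is needed.

Call:
{"api": "move_arm", "payload": {
  "increments": [
    [[-10, 1, 0], 0],
    [[-12, 2, 0], 0],
    [[-10, 1, 0], 0],
    [[-3, 0, 0], 0],
    [[0, 0, 0], 0],
    [[0, 0, 0], 0],
    [[0, 0, 0], 0],
    [[0, 0, 0], 0]
  ]
}}

```text
clock: 10.85
tool_pos: [0.5071, -0.0323, 0.1686]
orientation: [-179.9, 0.1, -6.2]
force: [-0.7, -0.1, 0.3]
opening: 0.0007
```

Call:
{"api": "move_arm", "payload": {
  "increments": [
    [[4, 1, 0], 0],
    [[0, 0, -15], 0],
    [[0, 0, -15], 0],
    [[0, 0, -10], 0],
    [[0, 0, -5], 0],
    [[0, 0, -2], 0],
    [[0, 0, 0], 0],
    [[0, 0, 0], 0]
  ]
}}

```text
clock: 11.65
tool_pos: [0.5145, -0.031, 0.1204]
orientation: [-180.0, 0.0, -6.2]
force: [0.4, -0.8, 0.6]
opening: 0.0005
```

Call:
{"api": "move_arm", "payload": {
  "increments": [
    [[6, -1, 0], 0],
    [[6, -1, 0], 0],
    [[6, -1, 0], 0],
    [[6, -1, 0], 0],
    [[5, -1, 0], 0],
    [[3, 0, 0], 0],
    [[0, 0, 0], 0],
    [[0, 0, 0], 0]
  ]
}}

```text
clock: 12.45
tool_pos: [0.5404, -0.0351, 0.1216]
orientation: [-179.9, 0.8, -6.3]
force: [-0.8, -0.4, 0.3]
opening: 0.0006
```

Call:
{"api": "move_arm", "payload": {
  "increments": [
    [[4, 0, 0], 0],
    [[3, 0, 0], 0],
    [[0, 0, 0], 0],
    [[0, 0, 0], 0],
    [[0, 0, 10], 0],
    [[0, 0, 15], 0],
    [[0, 0, 15], 0],
    [[0, 0, 5], 0]
  ]
}}

```text
clock: 13.25
tool_pos: [0.5478, -0.0355, 0.1692]
orientation: [-180.0, 0.9, -6.3]
force: [0.5, 0.1, 0.1]
opening: 0.0003
```

Call:
{"api": "move_arm", "payload": {
  "increments": [
    [[0, 0, 20], 0],
    [[-5, -30, 10], 0],
    [[-5, -35, 0], 0],
    [[-10, -40, 0], 0],
    [[-10, -40, 0], 0],
    [[-10, -30, 0], 0],
    [[0, 0, 0], 0],
    [[0, 0, 0], 0]
  ]
}}

```text
clock: 14.05
tool_pos: [0.5062, -0.2155, 0.2038]
orientation: [-179.9, 0.6, -6.1]
force: [-0.1, 0.3, -0.3]
opening: 0.0003
```

```bash
python3 - <<'E'
from h import *
o=ctrl.get_obs(); print(o['tool_pos'],o['orientation'],o['force'])
s=snap('scene','s6');cv2.imwrite('pics/c10.png',cv2.resize(s['color'][150:250,200:310,::-1],None,fx=6,fy=6,interpolation=cv2.INTER_CUBIC))
s=snap('wrist','w6')
E
```

```text
[ 0.50622109 -0.21550643  0.20382844] [-179.89874119    0.55290075   -6.08972621] [-0.11602414  0.33459685 -0.28519835]
```

View pics/c10.png

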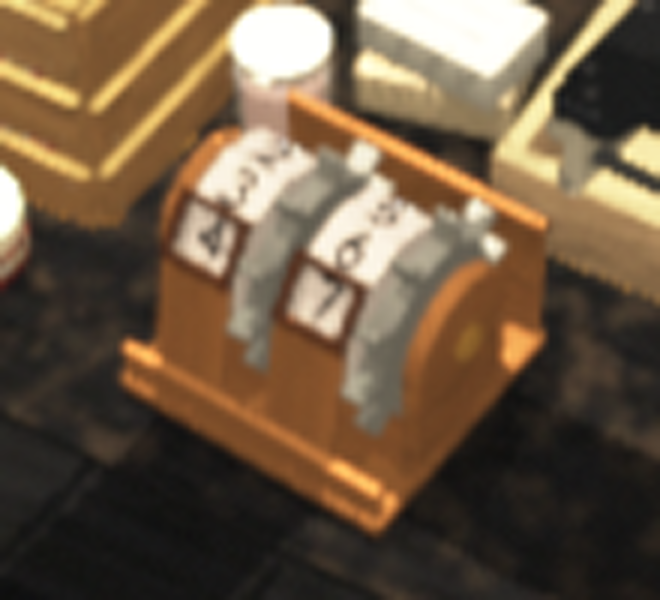

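View pics/w6.png

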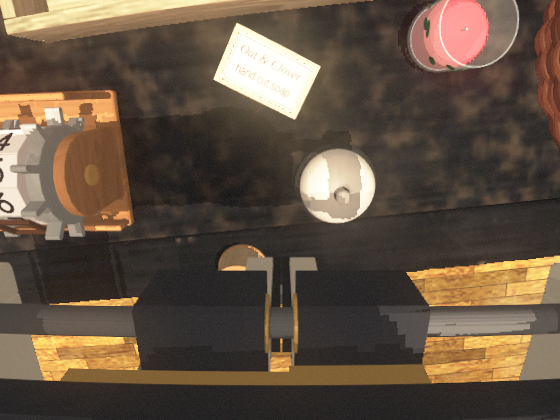

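The sign reads 4 and 7, both square. The knob is at about (343,193) in the wrist view. I'll measure the knob and check clearance to the basket.

```bash
python3 - <<'E'
from h import *
s=load('w6');im=s['color'][:,:,::-1]
cv2.imwrite('pics/c11.png',cv2.resize(im[140:235,290:390],None,fx=6,fy=6,interpolation=cv2.INTER_CUBIC))
A=load('scene0')
for z in (0,.1,.2): print('basket',onz(A,434,262,z).round(3),onz(A,442,235,z).round(3))
print(onz(s,340,195,.059))
E
```

```text
basket [ 0.639 -0.469  0.   ] [ 0.735 -0.466  0.   ]
basket [ 0.562 -0.454  0.1  ] [ 0.647 -0.452  0.1  ]
basket [ 0.486 -0.439  0.2  ] [ 0.559 -0.437  0.2  ]
[ 0.49994994 -0.26710587  0.059     ]
```

View pics/c11.png

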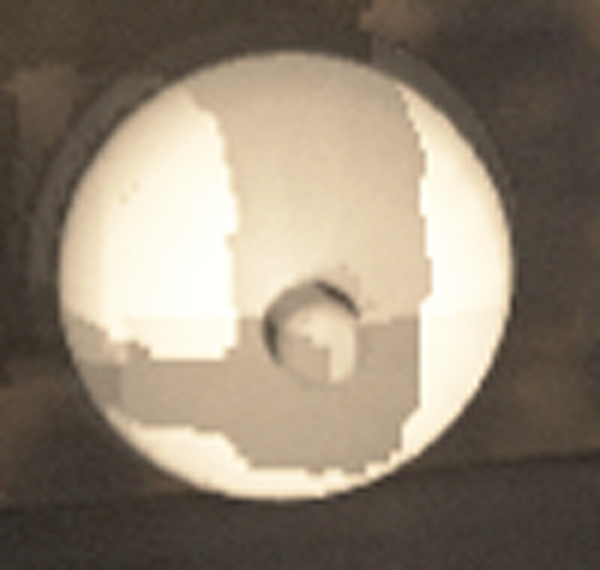

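```bash
python3 - <<'E'
from h import *
s=load('w6');print(onz(s,342.6,197.4,.059)); w=load('w1');print(tri((s,342.6,197.4),(w,385.5/6-.5+465,269.5/6-.5+110)))
E
```

```text
[ 0.49748523 -0.26929558  0.059     ]
[ 0.49716171 -0.26944981  0.05797157]
```

Call:
{"api": "move_arm", "payload": {
  "increments": [
    [[-3, -15, 0], 0],
    [[-3, -20, -15], 0],
    [[-2, -14, -20], 0],
    [[0, -4, -25], 0],
    [[0, 0, -20], 0],
    [[0, 0, -10], 0],
    [[0, 0, 0], 0],
    [[0, 0, 0], 0]
  ]
}}

```text
clock: 14.95
tool_pos: [0.5018, -0.2668, 0.1127]
orientation: [-179.9, 0.3, -5.4]
force: [-0.2, -0.5, 0.6]
opening: 0.0009
```

```bash
python3 - <<'E'
from h import *
o=ctrl.get_obs(); print(o['tool_pos'],o['orientation'],o['force'])
s=snap('side','sd7');a=s['color'][:,:,::-1]; s2=snap('scene','s7');b=s2['color'][:,:,::-1]
cv2.imwrite('pics/c12.png',np.hstack([cv2.resize(a[200:310,250:350],(390,429),interpolation=cv2.INTER_CUBIC),cv2.resize(b[200:310,290:390],(390,429),interpolation=cv2.INTER_CUBIC)]))
E
```

```text
[ 0.50176825 -0.26684845  0.11274198] [-179.94678065    0.34263544   -5.36866563] [-0.16019833 -0.45229412  0.57823798]
```

View pics/c12.png

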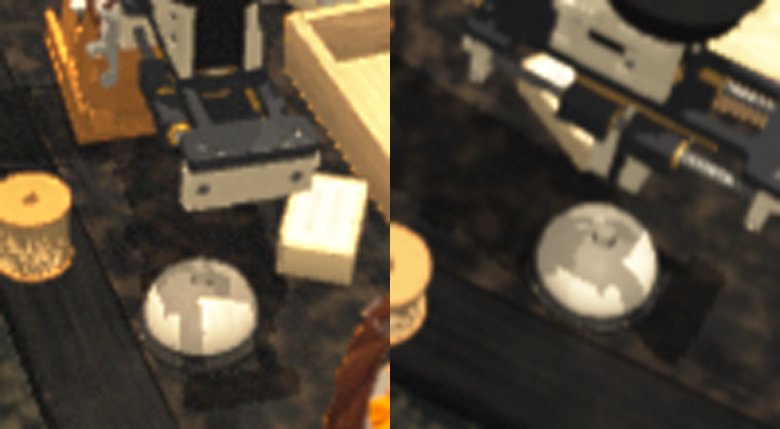

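Call:
{"api": "move_arm", "payload": {
  "increments": [
    [[-4, -2, 0], 0],
    [[0, 0, -10], 0],
    [[0, 0, -15], 0],
    [[0, 0, -10], 0],
    [[0, 0, -5], 0],
    [[0, 0, 0], 0],
    [[0, 0, 0], 0],
    [[0, 0, 0], 0]
  ]
}}

```text
clock: 15.85
tool_pos: [0.4994, -0.2693, 0.0739]
orientation: [-180.0, -0.1, -5.3]
force: [0.7, -0.8, 0.2]
opening: 0.0006
```

```bash
python3 - <<'E'
from h import *
o=ctrl.get_obs(); t=o['tool_pos'];print(t,o['orientation'],o['force'])
s=snap('wrist','w8');a=s['color'][:,:,::-1]; s2=snap('scene','s8');b=s2['color'][:,:,::-1]
print(proj(s,[t]),proj(s2,[t]))
cv2.imwrite('pics/c13.png',np.hstack([cv2.resize(a[200:310,230:330],(390,429),interpolation=cv2.INTER_CUBIC),cv2.resize(b[200:310,290:390],(390,429),interpolation=cv2.INTER_CUBIC)]))
E
```

```text
[ 0.49937129 -0.26929061  0.07388337] [-1.79991452e+02 -5.54369261e-02 -5.32481528e+00] [ 0.69493903 -0.83869162  0.15447274]
[[281.11235873 273.19140467]] [[346.27067741 254.29035825]]
```

View pics/c13.png

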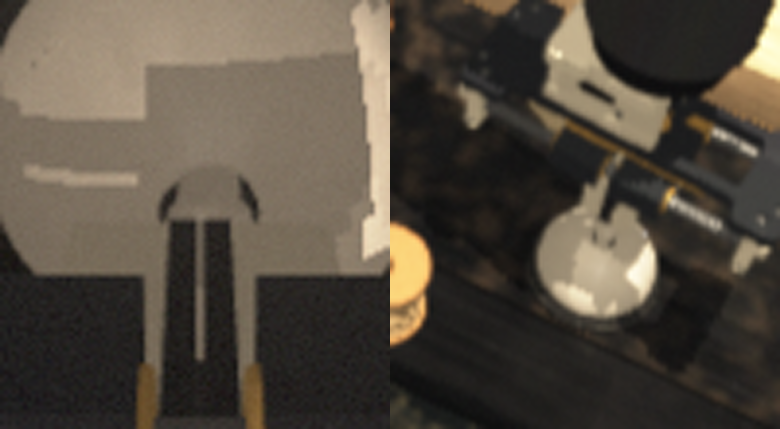

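The fingertip is centred over the knob. I'll lower it until just above the knob.

Call:
{"api": "move_arm", "payload": {
  "increments": [
    [[-2, 0, 0], 0],
    [[0, 0, -4], 0],
    [[0, 0, -4], 0],
    [[0, 0, -3], 0],
    [[0, 0, 0], 0],
    [[0, 0, 0], 0],
    [[0, 0, 0], 0],
    [[0, 0, 0], 0]
  ]
}}

```text
clock: 16.75
tool_pos: [0.4976, -0.2694, 0.0626]
orientation: [-180.0, -0.1, -5.3]
force: [1.2, -0.5, -0.1]
opening: 0.0003
```

Call:
{"api": "move_arm", "payload": {
  "increments": [
    [[0, 0, -2], 0],
    [[0, 0, -2], 0],
    [[0, 0, -2], 0],
    [[0, 0, 0], 0],
    [[0, 0, 0], 0],
    [[0, 0, 0], 0],
    [[0, 0, 0], 0],
    [[0, 0, 0], 0]
  ]
}}

```text
clock: 17.55
tool_pos: [0.4979, -0.2694, 0.0583]
orientation: [180.0, -0.2, -5.3]
force: [-1.1, 0.8, 3.8]
opening: 0.0007
```

Contact at 3.8 N. I'll press fully, then release.

Call:
{"api": "move_arm", "payload": {
  "increments": [
    [[0, 0, -2], 0],
    [[0, 0, -2], 0],
    [[0, 0, -2], 0],
    [[0, 0, -2], 0],
    [[0, 0, -2], 0],
    [[0, 0, -2], 0],
    [[0, 0, -2], 0],
    [[0, 0, -2], 0]
  ]
}}

```text
clock: 18.35
tool_pos: [0.4981, -0.2696, 0.0564]
orientation: [179.7, -0.4, -4.9]
force: [-7.1, 5.5, 23.8]
opening: 0.0003
```

The force is 23.8 N, so the knob is on its stop. Now I'll release straight up.

Call:
{"api": "move_arm", "payload": {
  "increments": [
    [[0, 0, 4], 0],
    [[0, 0, 5], 0],
    [[0, 0, 10], 0],
    [[0, 0, 15], 0],
    [[0, 0, 25], 0],
    [[0, 0, 30], 0],
    [[0, 0, 30], 0],
    [[0, 0, 0], 0]
  ]
}}

```text
clock: 19.15
tool_pos: [0.4973, -0.2696, 0.1803]
orientation: [179.7, -0.3, -4.9]
force: [0.5, 0.1, -0.1]
opening: 0.0002
```

Call:
{"api": "move_arm", "payload": {
  "increments": [
    [[-10, -10, 20], 0],
    [[-10, -10, 20], 0],
    [[-10, 0, 20], 0],
    [[0, 0, 10], 0],
    [[0, 0, 0], 0],
    [[0, 0, 0], 0],
    [[0, 0, 0], 0],
    [[0, 0, 0], 0]
  ]
}}

```text
clock: 19.95
tool_pos: [0.4663, -0.2891, 0.2497]
orientation: [179.9, -0.1, -5.0]
force: [-0.5, -0.4, -0.2]
opening: 0.0001
```

```bash
python3 - <<'E'
from h import *
o=ctrl.get_obs(); t=o['tool_pos'];print(t,o['force'],o['clock'])
s2=snap('scene','s9');b=s2['color'][:,:,::-1];snap('side','sd9');snap('wrist','w9')
cv2.imwrite('pics/c14.png',cv2.resize(b[150:300,200:400],None,fx=4,fy=4,interpolation=cv2.INTER_CUBIC))
a=load('side0')['color'].astype(int);d=np.abs(a-load('sd9')['color']).max(2);print('d')
cv2.imwrite('pics/c15.png',np.hstack([load('side0')['color'][170:300,180:370,::-1],load('sd9')['color'][170:300,180:370,::-1]]).repeat(2,0).repeat(2,1))
E
```

```text
[ 0.4663233  -0.28910617  0.24971238] [-0.47168518 -0.37627314 -0.19714979] 19.95
d
```

View pics/c14.png

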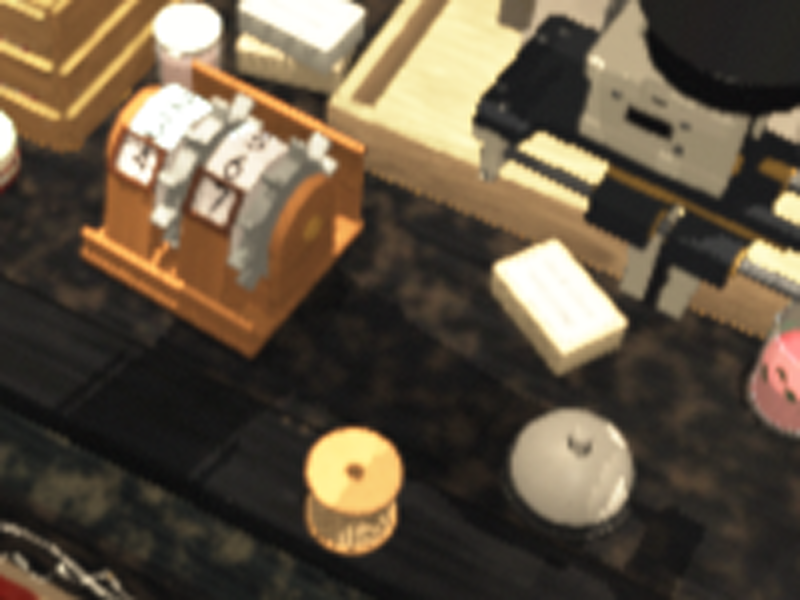

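View pics/c15.png

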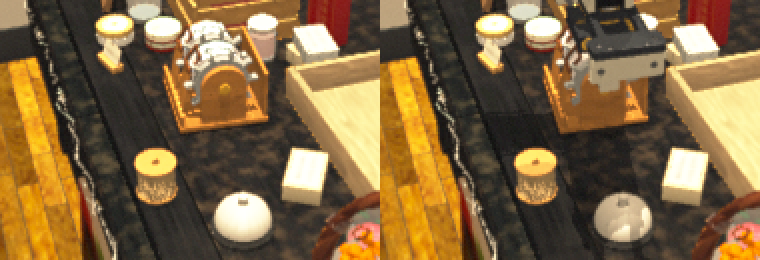

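View pics/w9.png

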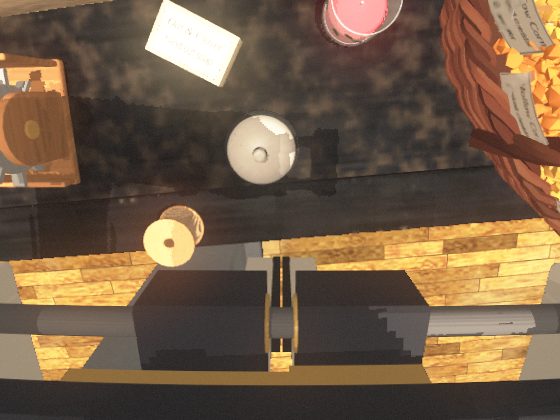

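The sign shows 4 and 7. The knob is at (344,260) in the scene view, where it was before, and the bell, spool and carton haven't moved. Nothing is touching the robot, so I'm handing in.

```bash
python3 -c "
from plant import ctrl
print(ctrl.close_job())"
```

```text
the job is handed in; nothing more can be done
None
```

The sign shows 47 and the bell has been rung, in that order. The job was handed in at about 20 s of the 58 s allowed.

- **Sign:** it started on 3 and 5. With the jaws shut, I flicked the left cog one click and the right cog two. The final scene picture shows 4 and 7, each square in its window.
- **Bell:** I then pressed the knob straight down to its stop and lifted off. The tool read about 24 N, well over the 8 N spring, with the tip at 56 mm, which is the fully pressed height. I could not hear or read the ring itself.
- **Other things:** the bell knob sits in the same place in the scene picture as before, to within about a pixel. The bell, spool, soap carton and pots look unmoved. I did not re-check the tumbler. At the last reading the robot was clear of everything, with under 1 N on the tool.
- **Disagreement:** my first position for the sign, from the two fixed cameras, was about 4 mm and 1° off the wrist-camera fit. I used the wrist fit, which had residuals of about 1 pixel or less.

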